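Shim the rocking magnetic stirrer level

ROBOT

A 6-joint arm with a two-finger parallel gripper is mounted at the origin on the work surface. World frame = base frame: x ahead of the robot, y to its left, z up, the work surface at z = 0. Lengths are in m, angles in degrees, forces in N, time in s.
With the tool pointing down it reaches from about 0.4 to 0.825 m from the base axis. Payload 7 kg.
Tool frame: the origin (TCP) lies at the very end of the fingers, on their centre line; the grasp point (between the pads) lies 19 mm behind it; x points along the fingers, z is the direction in which the jaws open and shut, and the axes are right-handed (so a half turn about x gives the same grasp; the last joint's range is limited). The gripper opens to 88 mm and grips with 3 to 60 N. Pads are 19 mm wide; open, the fingers measure 130 mm over their backs; the gripper's body (78 mm by 193 mm) begins 47 mm behind the grasp point.
Start: joints at [87.267, 20.546, 0.682, 0, -70.136, -16.507], TCP at [0.222, 0.637, 0.227] pointing down, gripper open.
Joint ranges: [-176.03, 176.03], [-82.01, 121.73], [-58.28, 71.71], [-173.87, 95.51], [-174.79, -0.11], [-173.66, 173.66]. Speed limits (degrees/s): [136.94, 136.94, 172.46, 180, 180, 180].

INTERFACE

Orientations are given as [roll, pitch, yaw] about the fixed x, y, z axes, in that order (R = Rz(yaw) Ry(pitch) Rx(roll)).
In Python, from plant import * gives the robot as it stands.
- The arm moves only by the tool arm_command, never from a script. Its argument "commands" is one flat list of numbers, 5 for each row, row after row: the shift along the tool's x, y, z in mm, then the turn about the tool's x in degrees, then the opening in per cent of the stroke, from 0 (shut) to 100 (fully open). A call has 1 to 5 rows; each row shifts and turns the pose as measured when the row begins, along the tool's axes as they then stand; what a row does not reach is not made up. A row lasts 1/8 s, in which the tool goes at most 62.5 mm and 10.7 degrees, less where a joint would pass 70% of its speed; a pose out of reach is approached as far as the arm can. A call is refused whole if a number of a shift passes 62.5 or a number of a turn 10.7, either way. A call with a gripper value outside its range is refused whole. The fingers move at their own pace and stop on an object; the grip force is fixed at half the most. Time passes only in rows, so rows that do not move let the fingers close. It gives the time, the measured TCP pose, the force and the opening at its end, in the units of the state.
- get_obs(): the state, without advancing time (a new reading comes with each control period).
- snapshot(name): name is "scene" or "side" or "wrist"; returns a dict with "frame" (480x640x3 uint8, blue, green, red), "fov_y" (degrees; the focal length in pixels is half the picture's height over the tangent of half this angle, whatever the lens; pixels are square), "cx", "cy" (the principal point, pixels), "world_to_cam" (4x4, takes a point from world to camera coordinates). Camera axes: x right, y up, looking along -z (the intrinsics and any distortion apply to the point x, -y, -z); pixel columns grow to the right and rows downward; lengths in m; the calibration is good to about 2 mm. A picture is of the moment at which its call begins. There is no depth.
- close_job(): hands the job in, once; it reports no verdict.
The state is a dict: "clock": time; "joint_pos": joint angles; "qvel": joint speeds; "tau": joint torques, N m; "tool_pos": TCP position; "orientation": TCP orientation; "force": force on the tool from outside, world axes, zero at the start; "moment": the same for the moment, N m; "opening": finger opening in m.
Only numpy, scipy, OpenCV 4.12 (cv2) and the standard library are available. Lean on these libraries where they do the work, as an engineer would, in place of code of your own. Each camera call takes 0.05 s, during which the arm holds its last target. There are 200 camera calls.

TASK

The magnetic stirrer rocks because one of its four levelling feet is too short. With the fingertips, push the wooden wedge shim along the bench, thin end first, under that short foot until the stirrer sits level and no longer rocks, then take the hand away. Only push the wedge, never lift it; do not touch the stirrer or shove it out of place, and leave the glassware and other things around it where they are.

Things in the scene. Friction and masses are not known exactly. Their poses are not given: they have to be found in the camera images.
- stirrer: Low white magnetic stirrer, about 2 kg, loose on the bench. Casing 170 (x) by 150 (y) mm, from 24 to 64 mm above its foot plane. Origin: middle of the underside in the plane of the three long feet; z up, -x is the front (two black knobs). Its z axis leans about 0.063 rad from vertical at the start and is vertical once it sits on all four feet with the short one raised 7 mm.
- plate_centre (a point): Centre of the round steel plate (128 mm) on top of the stirrer, 69 mm above the foot plane at (12, 0) mm. Four grey pads (24 mm across) stand at (+-65, +-92) mm under lugs on the y sides (28 mm wide, out to y = +-106, 24 to 32 mm high).
- short_foot (a point): Middle of the underside of the short foot, at (-65, +92, +7) mm in the stirrer's frame: front corner on its +y side. The pad's underside is flat to 4 mm radius, then bevelled up 3 mm to 12 mm radius, so a thin edge rides under it. It starts down on the bench, carrying some 2 to 3 N; the bench on its +y side is open.
- high_foot (a point): Middle of the underside of the opposite foot, at (+65, -92, 0) mm in the stirrer's frame. It starts off the bench and comes down on to it as the short foot is raised. From then on the wedge takes clearly more push (2 to 5 N while it climbs, rising to 8 to 12 N within a few mm of travel once level, where the stirrer itself begins to slide along).
- shim: Plain wooden wedge shim flat on the bench, 90 mm long (x), 44 mm wide (y), 50 g; top slopes evenly from 18 mm high at the thick end (x = -45) to 1.5 mm at the thin end (x = +45 mm). Origin: middle of the underside; +x points to the thin end. It starts with the thin end 60 to 130 mm from the short foot, on the stirrer's +y side, pointing at the foot to within about 0.45 rad. It stays where it is left.
- shim_thin_end (a point): Middle of the thin edge of the wedge, at the bench. The wedge is thick enough for the 7 mm about 30 mm behind this edge.
- shim_thick_end (a point): Middle of the upright thick end face (44 mm wide, 18 mm high), 9 mm above the bench: the face to push on.
- vial_a: Small clear glass vial, 25 mm diameter, 55 mm high, standing loose; origin at the middle of its underside.
- vial_b: Another such vial.
- vial_c: Another such vial.
- vial_d: Another such vial.
- beaker: Glass beaker, 66 mm diameter, 85 mm high, loose; origin at the middle of its underside.
- amber_bottle: Amber bottle, 72 mm diameter, 150 mm high, loose; origin at the middle of its underside.
- spacer: Loose flat square metal spacer, 50 by 50 by 12 mm, not needed; origin at the middle of its underside.
Things that resemble listed ones, but are neither listed nor needed, are in the scene too. There is more than one size of the shim; the job needs the middle-sized.

How it is judged:
By the outcome, as a careful person would: the job done as asked, in the order asked, and still so for the second after the job is handed in, with the robot touching nothing.
It also fails if it takes over 48 s, if anything falls off the work surface, if the arm or the gripper's body presses on something with over 40 N, if the wrist force passes 120 N, or if a joint passes its speed limit or range.

## Working session

There is one attempt and no reset: what is moved stays moved. The work goes in short steps, Python scripts to look and compute and a tool call to move; the robot and the scene stay as the last step left them, time stands still between calls to the robot, and variables do not carry over. Pictures are saved under pics/ and viewed, about 8 in all and at most 12, crops included, and the job is handed in when it is done.

Besides the shell and the picture viewer there is one more tool, called after "Emit:" as name(argument=value, ...) on one line, values as JSON. arm_command: Moves the arm, as the interface text tells. Its arguments: {"type":"object","properties":{"commands":{"type":"array"}},"required":["commands"]}

```bash
mkdir -p pics; ls
python3 - <<'E'
from plant import *
import cv2,json
o=get_obs();print(o)
for n in("scene","side"):
    s=snapshot(n);cv2.imwrite(f"pics/{n}0.png",s["frame"]);print(n,s["fov_y"],s["cx"],s["cy"],s["world_to_cam"],[k for k in s])
    np_=s
E
```

```text
pics
{'clock': 0.0, 'joint_pos': array([ 8.72687667e+01,  2.05888868e+01,  6.32580410e-01, -1.89995681e-02,
       -7.01354732e+01, -1.65072346e+01]), 'qvel': array([ 0.04473151,  0.01233962,  0.04009445, -0.05148811, -0.07572547,
       -0.00311879]), 'tau': array([-3.15200650e-04, -5.82704079e+01,  2.93067098e+01,  6.99781626e+00,
        6.93427603e-03, -1.61124613e-04]), 'tool_pos': array([0.22227993, 0.63682528, 0.22564591]), 'orientation': array([   5.49619357,   89.90649799, -103.74874462]), 'force': array([0.052559  , 0.51223383, 0.70770974]), 'moment': array([ 0.01020344, -0.03969922,  0.01977266]), 'opening': 0.08772001393615492}
scene 56.507353233118586 320.23261217669653 235.9568520285976 [[-0.41221023  0.91107113 -0.00566827  0.1974009 ]
 [-0.49184845 -0.21728914  0.84313138  0.23701011]
 [ 0.76692101  0.35033531  0.53767773 -1.35842593]
 [ 0.          0.          0.          1.        ]] ['frame', 'fov_y', 'cx', 'cy', 'world_to_cam']
side 49.06146378838979 326.41387461155534 241.48285020415852 [[ 0.89964356 -0.43623675 -0.01841092 -0.53072677]
 [ 0.31983312  0.62970865  0.70793629 -0.26783478]
 [-0.29723431 -0.64277874  0.7060363  -0.93371953]
 [ 0.          0.          0.          1.        ]] ['frame', 'fov_y', 'cx', 'cy', 'world_to_cam']
```

View pics/scene0.png

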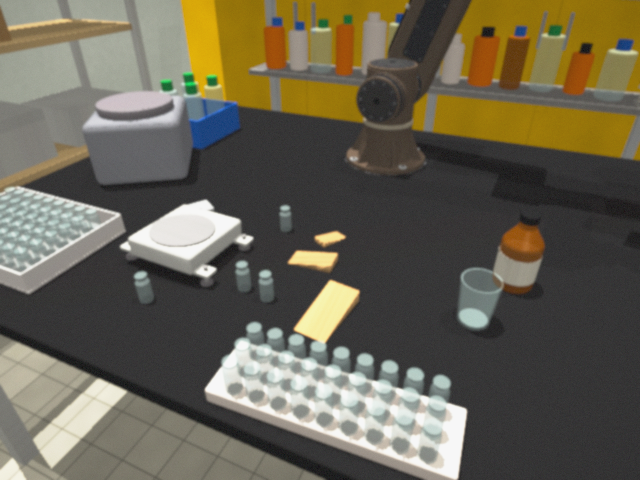

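View pics/side0.png

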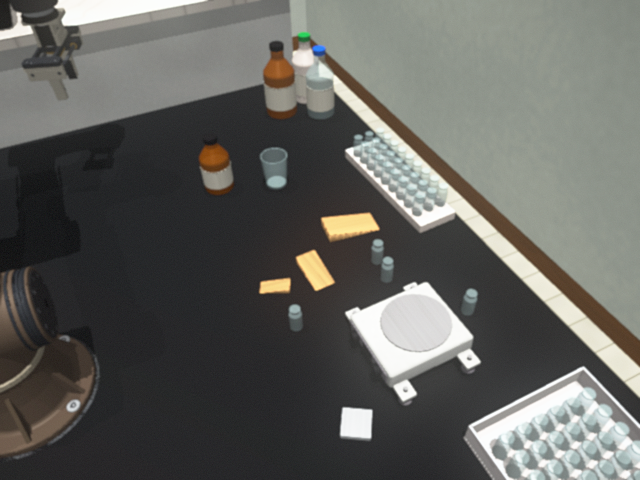

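The scene picture shows three wedges: large (328,310), middle (313,260) and small (330,238). The stirrer is at (187,237). I'll rectify both views onto the bench plane to get metric positions and an enlarged check.

```bash
cat > h.py <<'E'
from plant import *
import numpy as np, cv2
def K(s):
    f=240/np.tan(np.radians(s["fov_y"]/2)); return np.array([[f,0,s["cx"]],[0,f,s["cy"]],[0,0,1]])
def P(s): return K(s)@np.diag([1,-1,-1])@s["world_to_cam"][:3]
def proj(s,X):
    q=P(s)@np.append(X,1); return q[:2]/q[2]
def onplane(s,uv,z=0.):
    M=P(s); H=M[:,[0,1,3]].copy(); H[:,2]+=M[:,2]*z
    q=np.linalg.solve(H,[*uv,1]); return q[:2]/q[2]
def tri(sa,a,sb,b):
    q=cv2.triangulatePoints(P(sa),P(sb),np.array(a,float),np.array(b,float)).ravel(); return q[:3]/q[3]
def rect(s,x0,x1,y0,y1,z=0.,ppm=1500):
    # image: columns = -y (left = +y), rows = -x (up = +x)
    M=P(s); H=M[:,[0,1,3]].copy(); H[:,2]+=M[:,2]*z
    A=np.array([[0,-1/ppm,x1],[-1/ppm,0,y1],[0,0,1]])
    return cv2.warpPerspective(s["frame"],H@A,(int((y1-y0)*ppm),int((x1-x0)*ppm)),flags=cv2.INTER_CUBIC|cv2.WARP_INVERSE_MAP)
def grid(im,x1,y1,ppm,st=.05):
    h,w=im.shape[:2]
    for k in range(-40,40):
        r=int((x1-k*st)*ppm); c=int((y1-k*st)*ppm)
        if 0<=r<h: cv2.putText(im,f"x{k*st:.2f}",(0,r),0,.4,(0,255,0));cv2.line(im,(0,r),(w,r),(0,110,0),1)
        if 0<=c<w: cv2.putText(im,f"y{k*st:.2f}",(c,10),0,.4,(0,255,0));cv2.line(im,(c,0),(c,h),(0,110,0),1)
    return im
E
python3 - <<'E'
from h import *
a=snapshot("scene");b=snapshot("side")
for n,p,q in[("plate",(183,230),(416,322)),("mid",(313,260),(315,270)),("big",(328,310),(350,226)),("small",(330,238),(275,286)),("v1",(286,218),(295,318)),("v2",(243,277),(387,270)),("v3",(266,286),(377,252)),("v4",(144,288),(470,302)),("beaker",(474,320),(276,183)),("bottle",(518,285),(218,188)),("lugbeam",(207,270),(0,0))][:-1]:
    X=tri(a,p,b,q); print(n,X.round(3),(proj(a,X)-p).round(1))
for n,s in(("scene",a),("side",b)):
    np.save(n,s,allow_pickle=True)
r=rect(b,.3,.8,-.3,.3,0,1300); cv2.imwrite("pics/rb.png",grid(r,.8,.3,1300))
E
```

```text
plate [ 0.665 -0.216  0.065] [-0.4  0.1]
mid [0.577 0.029 0.006] [ 0.2 -0.1]
big [0.706 0.116 0.008] [-0.8  0.4]
small [0.485 0.027 0.004] [ 0.4 -0.2]
v1 [ 0.483 -0.083  0.027] [-0.2  0.1]
v2 [ 0.704 -0.055  0.025] [ 0. -0.]
v3 [ 0.71  -0.001  0.027] [ 0.2 -0.1]
v4 [ 0.804 -0.2    0.026] [-0.7  0.1]
beaker [ 0.617  0.351 -0.001] [-0.  0.]
bottle [ 0.479  0.412 -0.009] [-1.1  1. ]
```

View pics/rb.png

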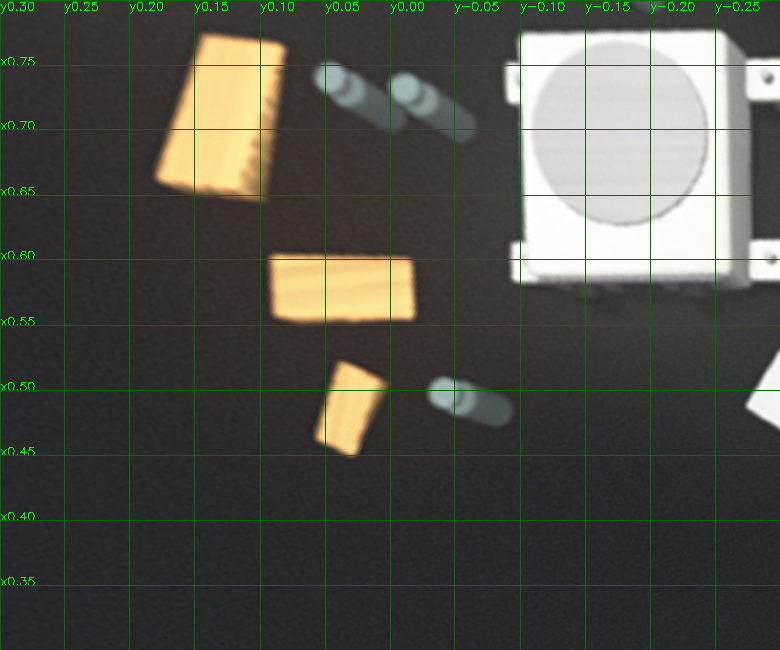

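The rectified view is metric. The middle wedge is at px (343,288), about 90 x 44 mm once parallax is allowed for. Its thin end is at y≈-0.018, pointing -y. The neighbours are clearly larger (220,115) and smaller (350,408). The plate is offset toward world +x, so the front faces the robot and the short foot is the lug at px (518,262), world about (0.588,-0.124). Next are the enlarged confirmation and the tool axes.

Run:
```python
from h import *
from scipy.spatial.transform import Rotation as R
o=get_obs(); M=R.from_euler("xyz",o["orientation"],degrees=True).as_matrix(); print(M.round(3))
d=np.array([.577,.16,.20])-o["tool_pos"]; print("tool shift mm",(M.T@d*1000).round())
a=np.load("scene.npy",allow_pickle=True).item();b=np.load("side.npy",allow_pickle=True).item()
for n,s in(("a",a),("b",b)):
    hsv=cv2.cvtColor(s["frame"],cv2.COLOR_BGR2HSV); m=cv2.inRange(hsv,(10,60,120),(30,255,255))
    c,_=cv2.findContours(m,0,2)
    p0=(313,260) if n=="a" else (315,270)
    for k in c:
        if cv2.pointPolygonTest(k,p0,False)>0:
            q=cv2.approxPolyDP(k,2.5,True)[:,0]; print(n,[(tuple(map(int,p)),onplane(s,p).round(4).tolist(),onplane(s,p,.018).round(4).tolist()) for p in q])
A=cv2.resize(a["frame"][190:300,115:355],None,fx=3.3,fy=2.6*1,interpolation=2)
A=cv2.resize(a["frame"][190:310,115:365],(790,379),interpolation=2)
B=cv2.resize(b["frame"][240:420,250:490],(290,217),interpolation=2)
B=cv2.copyMakeBorder(B,0,0,0,500,0)
cv2.imwrite("pics/crop.png",np.vstack([A,B]))
```

```text
[[-0.     0.944 -0.33 ]
 [-0.001 -0.33  -0.944]
 [-1.     0.     0.001]]
tool shift mm [ 26. 492. 333.]
a [((288, 263), [0.6005, -0.0166], [0.6221, -0.0043]), ((329, 270), [0.5884, 0.0686], [0.6105, 0.078]), ((337, 253), [0.5275, 0.0604], [0.5516, 0.0702]), ((296, 250), [0.5523, -0.0229], [0.5756, -0.0104])]
b [((311, 250), [0.5965, 0.0922], [0.5899, 0.076]), ((296, 256), [0.5593, 0.0905], [0.5535, 0.0743]), ((296, 260), [0.5545, 0.0794], [0.5488, 0.0635]), ((313, 288), [0.5543, -0.0096], [0.5485, -0.0236]), ((318, 290), [0.5613, -0.0192], [0.5554, -0.033]), ((334, 281), [0.6018, -0.0121], [0.595, -0.0261]), ((316, 251), [0.6052, 0.0844], [0.5983, 0.0684])]
```

View pics/crop.png

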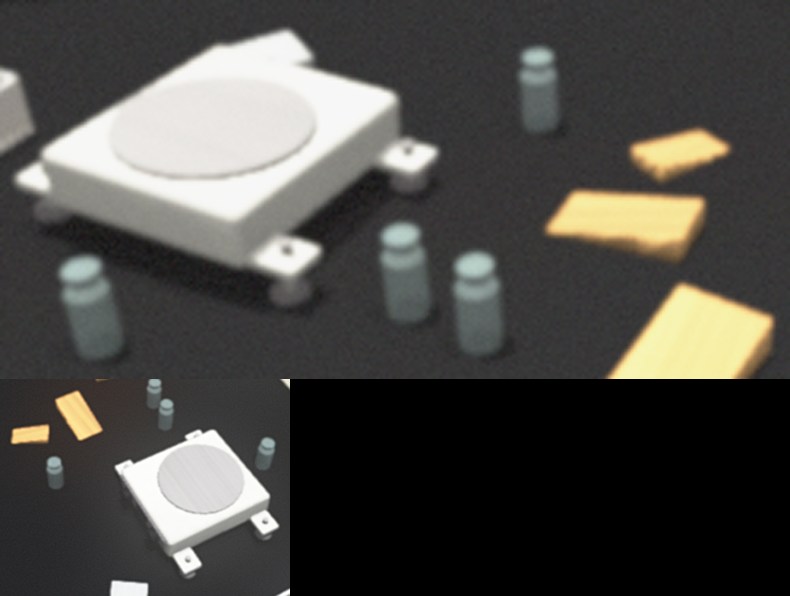

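The crop confirms it: the middle wedge at crop (628,222) has its thin end at the left, toward the short-foot lug at (409,160), and the path is clear of the vials. I'll plan the transfer and get a first foot estimate.

```bash
cat >> h.py <<'E'
from scipy.spatial.transform import Rotation as R
def plan(target,zang,n):
    """print n rows to target pos (m), tool-z heading zang (deg, world)"""
    o=get_obs(); M=R.from_euler("xyz",o["orientation"],degrees=True).as_matrix(); p=o["tool_pos"]
    z=np.degrees(np.arctan2(M[1,2],M[0,2])); dw=(zang-z+180)%360-180
    print("clk",o["clock"],"pos",p.round(4),"zang",round(z,2),"tilt",M[:2,0].round(4),"F",o["force"].round(1),"open",o["opening"],"j",o["joint_pos"].round(0))
    for i in range(n):
        Mi=R.from_euler("z",dw*i/n,degrees=True).as_matrix()@M
        print((Mi.T@(np.array(target)-p)*1000/n).round(1).tolist(),round(-dw/n,2))
E
python3 - <<'E'
from h import *
a=np.load("scene.npy",allow_pickle=True).item();b=np.load("side.npy",allow_pickle=True).item()
print("screw",onplane(a,(115+409/3.16,190+148/3.16),.026), "pad", onplane(a,(115+409/3.16,190+180/3.16),.007))
print("screwfront",onplane(a,(115+287/3.16,190+250/3.16),.03))
print("b screws",onplane(b,(250+265*240/290,240+(521-379)*180/217.),.033),onplane(b,(250+187*240/290,240+(559-379)*180/217.),.032))
plan([.577,.16,.20],-176.2,12)
E
```

```text
screw [ 0.58602315 -0.12635325] pad [ 0.59521782 -0.12265983]
screwfront [ 0.71630077 -0.12797074]
b screws [ 0.72315119 -0.30536633] [ 0.58908254 -0.30672003]
clk 0.2 pos [0.2224 0.637  0.226 ] zang -109.24 tilt [-0.0002 -0.0009] F [-0.5 -0.2 -0.5] open 0.08751621034457972 j [ 87.  21.   1.  -0. -70. -17.]
[2.2, 41.0, 27.8] 5.58
[2.2, 43.5, 23.7] 5.58
[2.2, 45.6, 19.3] 5.58
[2.2, 47.3, 14.8] 5.58
[2.2, 48.5, 10.1] 5.58
[2.2, 49.2, 5.4] 5.58
[2.2, 49.5, 0.6] 5.58
[2.2, 49.4, -4.3] 5.58
[2.2, 48.7, -9.0] 5.58
[2.2, 47.6, -13.7] 5.58
[2.2, 46.0, -18.3] 5.58
[2.2, 44.0, -22.7] 5.58
```

Emit:
arm_command(commands=[2,41,28,5.5,15,2,43,24,5.5,15,2,46,19,5.5,15,2,47,15,5.5,15,2,48,10,5.5,15])

```text
clock: 0.82
tool_pos: [0.3706, 0.4347, 0.2141]
orientation: [36.2, 89.8, -101.1]
force: [0.8, 0.6, 0.3]
opening: 0.043
```

Emit:
arm_command(commands=[2,49,5,5.5,15,2,49,1,5.5,15,2,49,-4,5.5,15,2,49,-9,5.5,15,2,48,-14,5.5,15])

```text
clock: 1.45
tool_pos: [0.5203, 0.2281, 0.2046]
orientation: [75.2, 89.9, -90.4]
force: [0.2, 0.1, 0.1]
opening: 0.0133
```

Run:
```python
from h import *
plan([.577,.16,.20],-176.2,4)
```

```text
clk 1.45 pos [0.5203 0.2281 0.2046] zang -165.66 tilt [-0.     -0.0021] F [0.2 0.1 0.1] open 0.01334024227015818 j [ 43.  11. -15.   0. -64. -29.]
[1.2, 20.0, -9.5] 2.63
[1.2, 19.5, -10.4] 2.63
[1.2, 19.0, -11.3] 2.63
[1.2, 18.5, -12.2] 2.63
```

Emit:
arm_command(commands=[0,27,-9,2.6,15,0,27,-11,2.6,15,0,26,-13,2.6,15,0,20,-13,2.6,15,0,0,0,0,15])

```text
clock: 2.08
tool_pos: [0.5864, 0.1308, 0.2037]
orientation: [57.5, 89.8, -119.3]
force: [-0.1, 0.3, 0.0]
opening: 0.013
```

Run:
```python
from h import *
s=snapshot("wrist"); np.save("w1",s,allow_pickle=True)
cam=-s["world_to_cam"][:3,:3].T@s["world_to_cam"][:3,3];print("cam",cam)
r=rect(s,.50,.68,-.18,.13,0,2500); cv2.imwrite("pics/w1.png",grid(r,.68,.13,2500,.02))
plan([.576,.105,.10],-176.2,3)
```

```text
cam [0.58963286 0.06405513 0.36241579]
clk 2.125 pos [0.5859 0.1313 0.2037] zang -176.72 tilt [-0.0019 -0.003 ] F [-0.1  0.1 -1.2] open 0.013000214176676128 j [ 31.  15. -11.   0. -65. -28.]
[34.6, 8.5, 3.7] -0.17
[34.6, 8.5, 3.8] -0.17
[34.6, 8.5, 3.8] -0.17
```

View pics/w1.png

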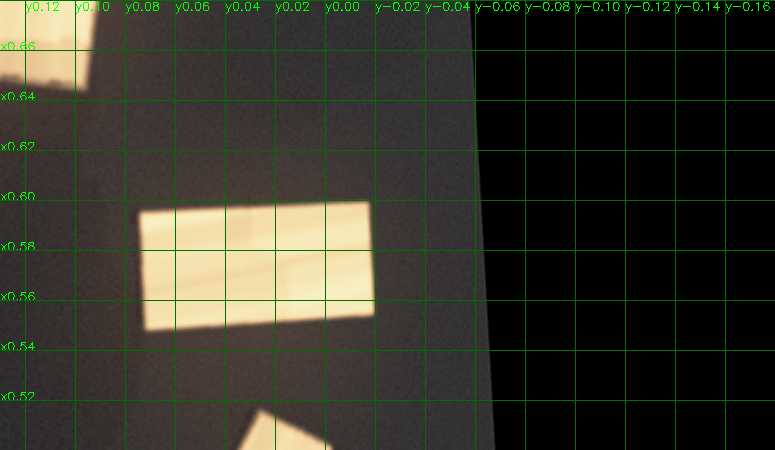

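The wrist view shows the wedge's thin edge from px (369,202) to (374,315), midpoint (0.577,-0.019). The thick end midpoint is (0.573,0.073), with heading 2.4° toward +x. Aiming at the foot (0.587,-0.126) needs 4.1°. I'll descend behind the thick face.

Emit:
arm_command(commands=[50,13,6,-0.5,15,50,13,6,-0.5,15,50,5,3,0,15,30,0,0,0,15,0,0,0,0,15])

```text
clock: 2.75
tool_pos: [0.5719, 0.1019, 0.0211]
orientation: [153.9, 89.9, -21.4]
force: [0.0, -0.3, 1.4]
opening: 0.0135
```

Run:
```python
from h import *
plan([.5715,.097,.006],-175.9,1)
```

```text
clk 2.75 pos [0.5719 0.1019 0.0211] zang -175.29 tilt [ 0.0019 -0.0007] F [ 0.  -0.3  1.4] open 0.01352890839819063 j [ 29.  24. -25.   0. -41. -25.]
[15.1, 4.9, 0.8] 0.61
```

Emit:
arm_command(commands=[14,2,1,0.6,15,0,4,0,0,15,0,5,0,0,15,0,5,0,0,15,0,5,0,0,15])

```text
clock: 3.38
tool_pos: [0.5752, 0.082, 0.011]
orientation: [-169.1, 89.5, 15.1]
force: [-0.4, 0.5, 0.4]
opening: 0.0133
```

Run:
```python
from h import *
s=snapshot("wrist"); np.save("w2",s,allow_pickle=True)
print(-s["world_to_cam"][:3,:3].T@s["world_to_cam"][:3,3])
plan([.5715,.097,.006],-175.9,1)
r=cv2.resize(s["frame"],(560,420)); g=rect(s,.50,.68,-.18,.13,0,2500); cv2.imwrite("pics/w2.png",grid(g,.68,.13,2500,.02))
```

```text
[0.5779591  0.01448082 0.16934487]
clk 3.425 pos [0.5751 0.0815 0.0109] zang -175.8 tilt [0.0084 0.0022] F [ 0.5 -0.3 -0.4] open 0.013078543665756474 j [ 27.  24. -26.   0. -39. -23.]
[4.9, -15.7, 2.5] 0.1
```

View pics/w2.png

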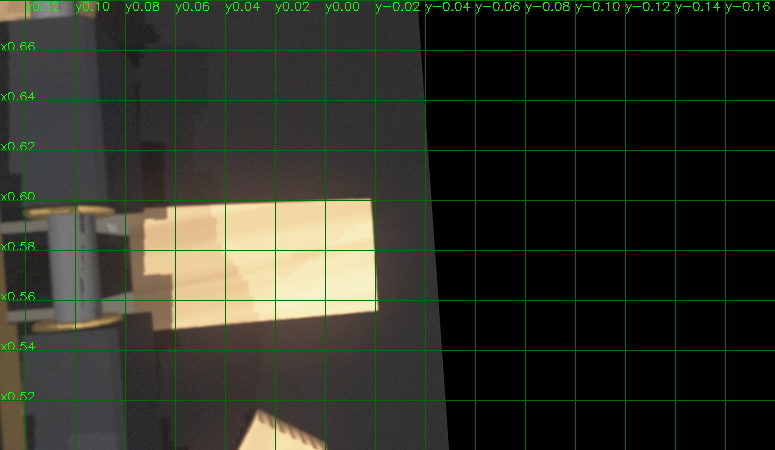

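Contact is imminent: the fingertips are at px ~(140,240), flush with the thick face, and the thin edge is at y≈-0.02. I'll push gently, correcting height.

Emit:
arm_command(commands=[1.5,5,0,0,15,1,5,0,0,15,1,6,0,0,15,1,6,0,0,15,1,6,0,0,15])

```text
clock: 4.05
tool_pos: [0.578, 0.0522, 0.0055]
orientation: [-167.3, 89.4, 16.9]
force: [-0.6, 0.9, 0.1]
opening: 0.0132
```

Emit:
arm_command(commands=[0.5,6,0,0,15,0.5,6,0,0,15,0.5,6,0,0,15,0.5,6,0,0,15,0.5,5,0,0,15])

```text
clock: 4.68
tool_pos: [0.5802, 0.021, 0.0026]
orientation: [-167.5, 89.4, 16.7]
force: [-0.3, 0.9, 0.7]
opening: 0.0134
```

Run:
```python
from h import *
s=snapshot("wrist"); np.save("w3",s,allow_pickle=True)
print(-s["world_to_cam"][:3,:3].T@s["world_to_cam"][:3,3])
plan([.5715,.097,.006],-175.9,1)
g=rect(s,.50,.68,-.18,.13,0,2500); cv2.imwrite("pics/w3.png",grid(g,.68,.13,2500,.02))
```

```text
[ 0.58279183 -0.04660063  0.1609742 ]
clk 4.725 pos [0.58   0.0205 0.0025] zang -175.82 tilt [0.0092 0.0027] F [ 0.4 -0.1  0.7] open 0.01282469386805485 j [ 21.  25. -26.   0. -38. -17.]
[-3.4, -76.9, 2.9] 0.08
```

View pics/w3.png

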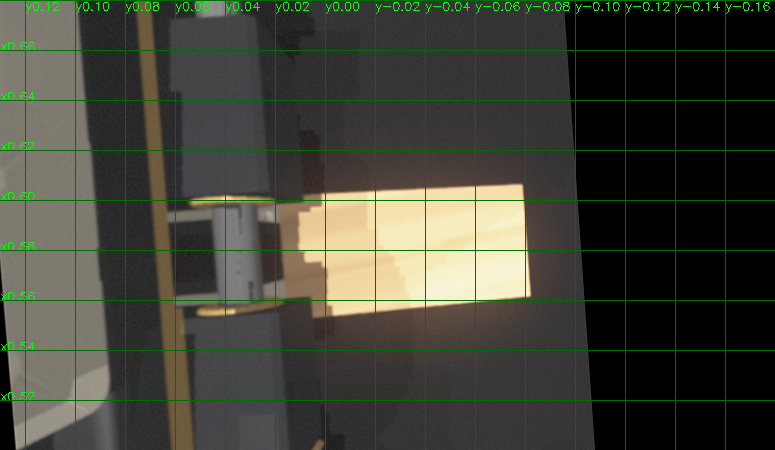

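The thin edge midpoint is now (0.584,-0.081), heading 3.6°, which projects to x≈0.587 at the foot, so the aim is good. I'll raise the tip slightly and continue.

Emit:
arm_command(commands=[-2.5,5,0,0,15,0,5,0,0,15,0,5,0,0,15,0.5,5,0,0,15,0.5,5,0,0,15])

```text
clock: 5.35
tool_pos: [0.582, -0.0059, 0.0041]
orientation: [-167.9, 89.4, 16.3]
force: [0.5, 1.2, 0.4]
opening: 0.0133
```

Run:
```python
from h import *
s=snapshot("wrist"); np.save("w4",s,allow_pickle=True)
plan([.5715,.097,.006],-175.9,1)
r=cv2.resize(s["frame"],(420,315));g=rect(s,.52,.68,-.17,.01,.0,2200)
g=grid(g,.68,.01,2200,.02)
c=snapshot("scene");C=cv2.resize(c["frame"][200:300,110:330],(792,360),interpolation=2)
out=np.zeros((360+g.shape[0]//1*0+0,792,3),np.uint8);out[:]=C
g=cv2.copyMakeBorder(g[:240*1+112],0,0,0,792-g.shape[1],0);
cv2.imwrite("pics/w4.png",np.vstack([C[:240],g]))
```

```text
clk 5.4 pos [ 0.5818 -0.0064  0.004 ] zang -175.81 tilt [0.0089 0.0025] F [ 0.4 -0.2 -0.3] open 0.013258744628284842 j [ 19.  25. -26.   0. -38. -14.]
[-1.8, -103.9, 2.7] 0.09
```

View pics/w4.png

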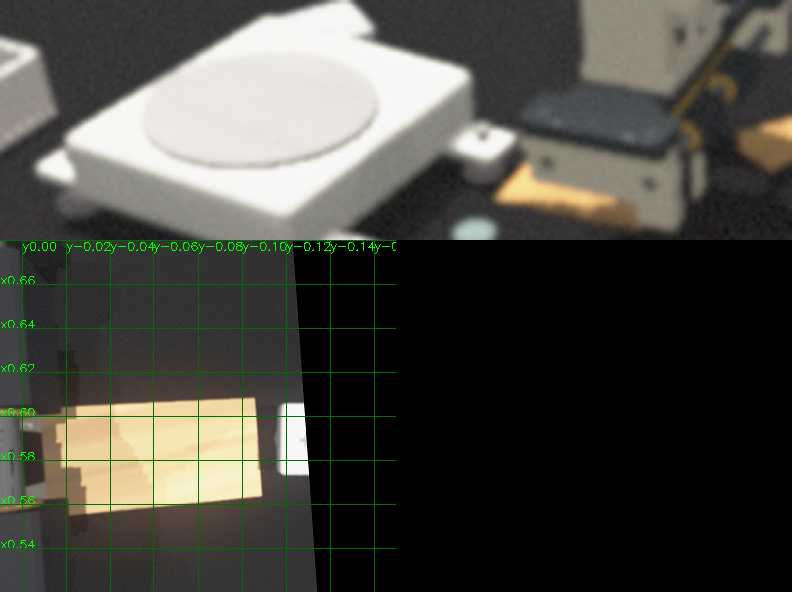

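The foot refines to (0.589,-0.124) from the lug edges (rows 404 to 474). The wedge points at x≈0.587 there, so it is centred. I'll push under it in smaller steps, watching force.

Emit:
arm_command(commands=[0,4,0,0,15,0,4,0,0,15,0,4,0,0,15,0,4,0,0,15,0,4,0,0,15])

```text
clock: 6.08
tool_pos: [0.5838, -0.0257, 0.004]
orientation: [-162.0, 89.4, 22.2]
force: [-0.6, 4.8, 0.6]
opening: 0.0129
```

Emit:
arm_command(commands=[0,4,0,0,15,0,4,0,0,15,0,3,0,0,15])

```text
clock: 6.45
tool_pos: [0.5849, -0.037, 0.004]
orientation: [-160.9, 89.3, 23.3]
force: [0.1, 4.3, 0.5]
opening: 0.0136
```

Emit:
arm_command(commands=[0,3,0,0,15,0,3,0,0,15])

```text
clock: 6.7
tool_pos: [0.5854, -0.0434, 0.004]
orientation: [-160.9, 89.3, 23.3]
force: [0.6, 5.2, 0.5]
opening: 0.0132
```

Emit:
arm_command(commands=[0,2,0,0,15])

```text
clock: 6.82
tool_pos: [0.5856, -0.0456, 0.004]
orientation: [-160.9, 89.3, 23.3]
force: [-0.3, 5.2, 0.7]
opening: 0.0132
```

Emit:
arm_command(commands=[0,2,0,0,15])

```text
clock: 6.95
tool_pos: [0.5857, -0.0477, 0.004]
orientation: [-160.8, 89.3, 23.4]
force: [0.0, 4.0, 0.4]
opening: 0.0132
```

Emit:
arm_command(commands=[0,2,0,0,15])

```text
clock: 7.08
tool_pos: [0.5859, -0.0499, 0.004]
orientation: [-160.9, 89.3, 23.3]
force: [0.0, 4.0, 0.1]
opening: 0.013
```

Emit:
arm_command(commands=[0,1.5,0,0,15])

```text
clock: 7.2
tool_pos: [0.5859, -0.0515, 0.004]
orientation: [-160.6, 89.3, 23.6]
force: [-1.2, 4.8, 0.9]
opening: 0.0133
```

Emit:
arm_command(commands=[0,1.5,0,0,15])

```text
clock: 7.32
tool_pos: [0.5861, -0.0527, 0.004]
orientation: [-159.1, 89.3, 25.1]
force: [-1.1, 9.9, 1.4]
opening: 0.0133
```

The push rose from about 4.5 N to 9.9 N, so the high foot is down and loaded. I'll back off gently and check levelness against the start pictures.

Emit:
arm_command(commands=[0,-5,0,0,15,0,-15,0,0,15,0,-25,0,0,15,-30,-10,0,0,15,-50,-30,0,0,15])

```text
clock: 7.95
tool_pos: [0.5748, 0.032, 0.0812]
orientation: [36.0, 90.0, -140.0]
force: [1.3, 0.5, -0.4]
opening: 0.0133
```

Emit:
arm_command(commands=[-60,-40,0,0,15,-50,-45,0,0,15,0,-45,0,0,15,0,-45,0,0,15,0,0,0,0,15])

```text
clock: 8.57
tool_pos: [0.5627, 0.2071, 0.1878]
orientation: [-170.9, 89.6, 13.2]
force: [0.1, -0.1, 0.8]
opening: 0.0128
```

Run:
```python
from h import *
plan([.58,.2,.2],-175.9,1)
o={}
for n in("scene","side"): 
    s=snapshot(n); np.save(n+"1",s,allow_pickle=True); o[n]=s
a0=np.load("scene.npy",allow_pickle=True).item()
A=[cv2.resize(s["frame"][195:305,110:330],(640,320),interpolation=2) for s in(a0,o["scene"])]
# model feet/lug projections: level, yaw 0, foot at fitted place
cv2.imwrite("pics/cmp.png",np.vstack([A[0][:290],A[1][:300]]))
```

```text
clk 8.575 pos [0.5627 0.2071 0.1878] zang -175.84 tilt [0.0069 0.0016] F [ 0.1 -0.1  0.8] open 0.012781583908369424 j [ 39.  15. -13.   0. -62. -35.]
[-12.0, 8.4, -16.8] 0.06
```

View pics/cmp.png

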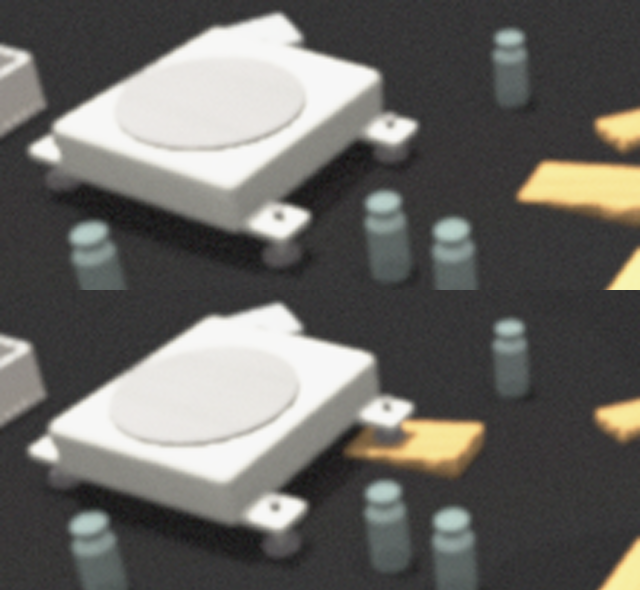

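The lower picture shows the wedge under the short foot at (388,435), with the vials unmoved. I'll check tilt numerically by tracking stirrer points in both cameras and fitting the rigid motion from start to now. The expected rotation is 0.063 rad.

Run:
```python
from h import *
from scipy.optimize import least_squares
L=lambda n:np.load(n+".npy",allow_pickle=True).item()
ax=np.array([65,92,0.])/np.hypot(65,92)
ft=np.array([-65,92,7.])
# start pose: yaw 0, tilt .063 about diagonal so short foot goes down; short foot at (.588,-.125,0)
best=[R.from_rotvec(ax*t) for t in(.063,-.063)]
R0=[r for r in best if abs(r.apply(ft)[2])<1][0]; t0=np.array([588,-125,0.])-R0.apply(ft)*[1,1,1]
print("start foot z",R0.apply(ft)[2]+t0[2])
obs=[]
for n in("scene","side"):
    a,b=L(n),L(n+"1"); ga,gb=[cv2.cvtColor(s["frame"],6) for s in(a,b)]
    # points on top face: mask polygon of casing + lugs by model projection
    pr=lambda X:proj(a,(R0.apply(X)+t0)/1000)
    mask=np.zeros_like(ga); top=np.array([pr([x,y,64]) for x,y in[(-88,-78),(88,-78),(88,78),(-88,78)]],np.int32); cv2.fillPoly(mask,[top],255); cv2.polylines(mask,[top],True,255,7)
    M=np.array([pr(p) for p in[(-85,-75,64),(85,-75,64),(85,75,64),(-85,75,64)]]); print(n,"model corners",M.round(0).tolist())
    lug=[pr([x,y,32]) for x in(-65,65) for y in(-92,92)]
    for q in lug: cv2.circle(mask,tuple(map(int,q)),5,255,-1)
    p=cv2.goodFeaturesToTrack(ga,40,.02,4,mask=mask)
    q,st,err=cv2.calcOpticalFlowPyrLK(ga,gb,p,None,winSize=(13,13),maxLevel=2)
    for u,v,k in zip(p[:,0],q[:,0],st.ravel()):
        if not k: continue
        near=min(np.linalg.norm(u-l) for l in lug)<7
        z=32 if near else 64   # height in stirrer frame
        Cw=a["world_to_cam"]; c=-Cw[:3,:3].T@Cw[:3,3]*1000; d=np.append(onplane(a,u),0)*1000-c
        c_=R0.inv().apply(c-t0); d_=R0.inv().apply(d); X=c_+d_*(z-c_[2])/d_[2]
        obs.append((b,X,u,v))
    print(n,len(p))
P0=R0
def res(x):
    r=R.from_rotvec(x[:3])*R0
    return np.array([proj(b,(r.apply(X)+t0+x[3:]*100)/1000)-v for b,X,u,v in obs]).ravel()
f=least_squares(res,np.zeros(6),loss="soft_l1",f_scale=.3)
r=R.from_rotvec(f.x[:3])*R0; Rm=r.as_matrix()
e=np.linalg.norm(f.fun.reshape(-1,2),axis=1)
J=f.jac; cov=np.linalg.inv(J.T@J)*np.median(e)**2
print("median res px",np.median(e),"tilt now",Rm[:2,2].round(4),"+-",np.sqrt(np.diag(cov))[:2].round(4),"yaw",np.degrees(f.x[2]).round(2))
for n,p in(("origin",[0,0,0]),("short",ft),("high",[65,-92,0]),("fl",[-65,-92,0]),("bl",[65,92,0])):
    p=np.array(p,float); print(n,(R0.apply(p)+t0).round(1),(r.apply(p)+t0+f.x[3:]*100).round(1))
# wedge in the scene view now
s=L("scene1");m=cv2.inRange(cv2.cvtColor(s["frame"],40),(10,60,90),(30,255,255))
```

```text
start foot z 0.0
scene model corners [[185.0, 203.0], [128.0, 237.0], [191.0, 258.0], [243.0, 218.0]]
scene 13
side model corners [[388.0, 378.0], [473.0, 336.0], [425.0, 280.0], [347.0, 315.0]]
side 12
median res px 0.6054790251404061 tilt now [ 0.0002 -0.004 ] +- [0.0065 0.0068] yaw -0.16
origin [ 6.532e+02 -2.171e+02 -3.000e-01] [ 6.527e+02 -2.163e+02 -5.000e-01]
short [ 588. -125.    0.] [ 588.  -124.1    6.9]
high [ 718.  -309.     6.4] [ 717.4 -308.5   -0.8]
fl [ 5.882e+02 -3.091e+02 -3.000e-01] [ 587.4 -308.1   -0.8]
bl [ 7.182e+02 -1.251e+02 -3.000e-01] [ 7.180e+02 -1.245e+02 -1.000e-01]
```

The tilt is down from 0.063 to 0.004 ± 0.007 rad, the short foot has risen 6.9 mm, and the stirrer moved less than 1 mm. The hand is clear, so I'm handing in.

```bash
python3 -c "
from plant import *
print(close_job())"
```

```text
the job is handed in; nothing more can be done
None
```

I pushed the middle-sized wedge, thin end first, under the stirrer's short foot. I stopped when the push force rose from about 4.5 N to 9.9 N, the sign that the high foot was down. Then I drew the hand back well clear and handed the job in at about 9 s of the 48 s allowed.

- **Level:** tracking the stirrer in both cameras puts its tilt at 0.004 ± 0.007 rad, down from 0.063 assumed from the task text. The short foot is up 6.9 mm and the high foot is down to bench level, within about 1 mm.
- **Stirrer position:** it shifted less than 1 mm and turned about 0.2°, within measurement error.
- **Surroundings:** the vials and other wedges visible in the before/after crop of the scene view look unmoved. I did not compare the beaker, amber bottle or spacer afterwards, but the arm did not work near the spacer and passed over the bottle with clearance.
- **Disagreements:** none of the checks disagreed. The levelness fit had a median residual of 0.6 px, so a tilt of a few thousandths of a radian could not be seen. The force rise rests on a single reading.

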